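Clamp a block with the ratchet lever

TASK

Set the aluminium block down on the blue clamp's bed between the brass pad and the dark floating jaw, and let go. Then swing the red-handled ratchet lever to and fro until all play is taken up and the lever first turns heavy, and go on to the third heavy click of the wheel (a fourth is still all right, never more: it must not be overtightened). Finally swing the lever back to the rest end of its stroke and leave it there; leave the oil bottle, brass bushing and screwdriver alone.

Things in the scene. Friction and masses are not known exactly. Their poses are not given: they have to be found in the camera images.
- clamp: Fixed blue ratchet clamp; place and yaw vary. Origin on the bench under the wheel's upright axis; y runs along the bed (110 mm wide, top at z 20 mm, y -80 to 290). Along +y: driven steel jaw, brass pad, gap, dark floating jaw (50 mm wide, top at z 58), housing (y 226 to 286, top z 60). A pawl post 64 mm high stands at x 68 to 98, y -15 to 15.
- seat (a point): Point on the bed top midway in the open gap, where the middle of the block's underside belongs (clamp frame x 0, y 145, z 20 mm); axes as the clamp's. At the start the gap from brass pad to floating jaw is 54 mm along y, so the 40 mm block has 7 mm on each side. Nothing stands beside the block in x.
- block: Loose aluminium block, 50 mm (its x) by 40 mm (its y) by 40 mm high, 0.2 to 0.33 kg, brass-rimmed bore in the top. Origin at the centre of its underside. Starts flat on the bench on the robot's right. Its 40 mm go between the jaws, its x along the clamp's x (either way round), so hold it across its 50 mm while setting it down.
- nose: Brass pad on a 4.8 N/mm spring before the driven jaw, 46 mm wide, 8 mm thick, z 22 to 54 mm. Its frame is the clamp's at the start and then moves with the pad along the clamp's +y; the front face is at y +118 mm in it. Clamped right it presses the block with 35 to 120 N.
- floating_jaw (a point): Middle of the gripping face of the dark floating jaw, 40 mm above the bench (clamp frame x 0, y 172 mm at the start). It slides along the clamp's +y when the block pushes it (6 N), until it meets a stop hidden in the housing. How far it backs away differs each time (4 to 22 mm) and cannot be seen or measured beforehand: feel it at the lever.
- wheel (a joint): Turn of the grey 24-tooth ratchet wheel (108 mm across) in rad, 0 at the start, clockwise from above positive. One click is 0.262 rad and drives the jaw 5.2 mm. A pawl holds each finished click, so at rest it reads a whole number of clicks; an unfinished click falls back when the lever is eased. It cannot be turned back.
- lever (a joint): Lever angle in rad about the wheel's axis, clockwise from above positive; at 0 it points along the clamp's -y. Swinging to + drives the wheel, to +0.75 (handle on the clamp's -x side, nearer the robot). Swinging to - ratchets back freely, to the rest end at -0.75 (clamp's +x side). Up to one click is lost at the start of a stroke. It stays where it is left.
- handle (a point): Middle of the lever's upright red handle, 130 mm from the wheel's axis, 110 mm above the bench: round, 20 mm thick, from z 78 to 140 mm, on a flat bar (top z 78). Straddle or hold it from above and follow the arc. Push needed: up to 4 N while there is play; then each click adds about 4 N; clamped right, the last click takes 8 to 15 N. Back swing 2 N.
- oil_can: Loose white oil bottle with blue cap, 52 mm across, 130 mm high, origin at the centre of its underside; bystander beyond the clamp.
- bushing: Loose brass bushing (ring), 40 mm across, 35 mm high, origin at the centre of its underside; bystander past the housing end of the clamp.
- screwdriver: Loose screwdriver, 170 mm long, lying on the bench beyond the block; bystander.
There are look-alikes about, which are no part of the job. There is more than one size of the block; the one meant has the size given above.

How it is judged:
On the way, in this order (a step that is already met when the one before it is completed fails the run):
1. the block stands on the bed between the pad and the floating jaw, let go (x of block in the frame of clamp between -0.015 and 0.015 m and z of block in the frame of clamp between 0.015 and 0.025 m and angle between block's own z axis and vertical below 0.1 rad and y of block in the frame of clamp between 0.13 and 0.165 m and contact force between the fingers and block below 0.3 N), for 0.2 s.
2. the block is clamped: the pad presses on it with 35 to 120 N (contact force between nose and block between 35 and 120 N and x of block in the frame of clamp between -0.015 and 0.015 m and z of block in the frame of clamp between 0.015 and 0.025 m and angle between block's own z axis and vertical below 0.1 rad), for 0.3 s.
At the end, for the whole second after the job is handed in: The block stands upright on the clamp's bed (within 15 mm of its middle line, flat within 0.1 rad), squeezed between pad and floating jaw with 35 to 120 N, and the lever rests at its rest end (below -0.55 rad), not moving (all of step 2 and y of block in the frame of clamp between 0.13 and 0.2 m and value of joint lever below -0.55 rad and velocity of joint lever between -0.05 and 0.05 rad/s and linear speed of block below 0.01 m/s); the robot touches nothing.
It fails at once if the clamp is overtightened (pad force over 130 N) (contact force between nose and block above 130 N).
It fails at once if the oil can is shifted by more than 30 mm (distance of oil_can from where it was at the start of the episode above 0.03 m).
It fails at once if the bushing is shifted by more than 30 mm (distance of bushing from where it was at the start of the episode above 0.03 m).
It fails at once if the screwdriver is shifted by more than 30 mm (distance of screwdriver from where it was at the start of the episode above 0.03 m).
It also fails if it takes over 72 s, if anything falls off the work surface, if the arm or the gripper's body presses on something with over 40 N, if the wrist force passes 120 N, or if a joint passes its speed limit or range.

ROBOT

A 6-joint arm with a two-finger parallel gripper is mounted at the origin on the work surface. World frame = base frame: x ahead of the robot, y to its left, z up, the work surface at z = 0. Lengths are in m, angles in rad, forces in N, time in s.
With the tool pointing down it reaches from about 0.375 to 0.9 m from the base axis. Payload 3.1 kg.
Tool frame: the origin (TCP) lies midway between the tips of the shut fingers; the grasp point (between the pads) lies 19 mm behind it (pinch_z is the distance from the TCP to the grasp point, in m); y points along the fingers, z is the direction in which the jaws open and shut, and the axes are right-handed (so a half turn about y gives the same grasp; the last joint's range is limited). The gripper opens to 87 mm and grips with 3 to 60 N. Pads are 19 mm wide; open, the fingers measure 117 mm over their backs; the gripper's body (75 mm by 190 mm) begins 51 mm behind the grasp point.
Start: joints at [1.139, 0.527, 1.433, -0, 1.181, -0.178], TCP at [0.156, 0.605, 0.223] pointing down, gripper open.
Joint ranges: [-3.08, 3.08], [-0.75, 2.2], [0.22, 2.44], [-1.43, 4.57], [0, 2.65], [-2.85, 2.85]. Speed limits (rad/s): [2.79, 2.79, 3.14, 3.14, 3.14, 3.14].

INTERFACE

Orientations are given as a unit quaternion [x, y, z, w].
In Python, from rig import * gives the robot as it stands.
- The arm moves only by the tool drive_tool, never from a script. Its argument "plan" is a list of rows, each a list of 7 numbers: the shift along the tool's x, y, z in mm, then the turn, a rotation vector about the tool's x, y, z in degrees, then the finger opening in mm, from 0 to 87. A call has 1 to 10 rows; each row is the pose to reach, as a shift and turn from the pose commanded when the call began, along the tool's axes at that moment; what a row does not reach only later rows make up. A row lasts 1/10 s, in which the tool goes at most 50 mm and 8.59 degrees, less where a joint would pass 70% of its speed; a pose out of reach is approached as far as the arm can. A call with a gripper value outside its range is refused whole. The fingers move at their own pace and stop on an object; "newtons" is the grip in N (left out, the last holds). Time passes only in rows, so rows that repeat a pose let the fingers close. It gives the time, the measured TCP pose, the force and the opening at its end, in the units of the state.
- get_obs(): the state, without advancing time (a new reading comes with each control period).
- camera(name): name is "scene" or "top"; returns the picture (400x640x3 uint8, blue, green, red); there is no depth.
- get_calibration(name): a dict with "fx", "fy", "cx", "cy" (pixels), "D" ([k1, k2, p1, p2, k3] as OpenCV has them; the pictures are not rectified), "origin" and "rotation" of the camera in the world. Camera axes: x right, y down, z forward; pixel columns grow to the right and rows downward; lengths in m; the calibration is good to about 2 mm. A picture is of the moment at which its call begins. get_calibration takes no time and is no camera call.
- hand_in(): hands the job in, once; it reports no verdict.
Trained networks look in the newest picture that a camera, given by its name, has taken for a name from the list of things; names that differ only in an ending like _2 or _b are one class to them, and where a whole thing is asked for, a point or a joint stands for the part that bears it (a point fixed in the world has none). Each returns a list of dicts, best first, with "conf" (0 to 1); they miss things now and then, are a little off and sometimes report something else, mostly with a low value. They report only what shows in the picture. A call takes as long as a camera call. They do not tell look-alikes from the thing itself.
- spot_in(camera, target): "location" ([column, row] in pixels, amid what is visible of it).
- mark_of(camera, target): "location" ([column, row] in pixels: a listed point, or the origin of a listed thing).
The state is a dict: "time": time; "q": joint angles; "joint_velocities": joint speeds; "joint_torque": joint torques, N m; "position": TCP position; "tool_rot": TCP orientation; "ft_force": force on the tool from outside, world axes, zero at the start; "moment": the same for the moment, N m; "grip_width": finger opening in m.
Only numpy, scipy, OpenCV 4.12 (cv2) and the standard library are available. Lean on these libraries where they do the work, as an engineer would, in place of code of your own. Each camera call takes 0.05 s, during which the arm holds its last target. There are 200 camera calls.

## Working session

There is one attempt and no reset: what is moved stays moved. The work goes in short steps, Python scripts to look and compute and a tool call to move; the robot and the scene stay as the last step left them, time stands still between calls to the robot, and variables do not carry over. Pictures are saved under pics/ and viewed, about 8 in all and at most 12, crops included, and the job is handed in when it is done.

Besides the shell and the picture viewer there is one more tool, called as name([rows], argument=value, ...), one row to a line, values as JSON. drive_tool: Moves the arm, as the interface text tells. Its arguments: {"type":"object","properties":{"plan":{"type":"array","items":{"type":"array","items":{"type":"number"}}},"newtons":{"type":"number"}},"required":["plan"]}

```bash
mkdir -p pics; ls; cat > h.py <<'E'
from rig import *
import numpy as np, cv2
from scipy.spatial.transform import Rotation as R
def ray(cam,px):
    c=get_calibration(cam);K=np.array([[c['fx'],0,c['cx']],[0,c['fy'],c['cy']],[0,0,1]])
    u=cv2.undistortPoints(np.array([[px]],float),K,np.array(c['D'])).ravel()
    return np.array(c['origin']),np.array(c['rotation'])@np.array([u[0],u[1],1])
def at(cam,px,z):
    o,d=ray(cam,px);return o+d*(z-o[2])/d[2]
def proj(cam,P):
    c=get_calibration(cam);K=np.array([[c['fx'],0,c['cx']],[0,c['fy'],c['cy']],[0,0,1]])
    Rm=np.array(c['rotation']);X=(np.atleast_2d(P)-np.array(c['origin']))@Rm
    return cv2.projectPoints(X,np.zeros(3),np.zeros(3),K,np.array(c['D']))[0].reshape(-1,2)
E
python3 - <<'E'
from h import *
np.set_printoptions(precision=3,suppress=True)
o=get_obs();print(o)
for c in('top','scene'):
    cv2.imwrite(f'pics/{c}0.png',camera(c));k=get_calibration(c);print(c,k['origin'],k['fx'])
z=dict(clamp=0,seat=.02,block=0,floating_jaw=.04,handle=.11,bushing=0,oil_can=0,screwdriver=0,wheel=0,nose=0)
for n in z:
  for c in('top','scene'):
    for m in mark_of(c,n)[:4]: print(n,c,round(m['conf'],2),np.round(m['location']),at(c,m['location'],z[n]))
E
```

```text
pics
{'time': 0.0, 'q': array([ 1.139,  0.528,  1.434,  0.   ,  1.181, -0.178]), 'joint_velocities': array([ 0.001, -0.002, -0.001, -0.   , -0.001,  0.   ]), 'joint_torque': array([ -0.   , -44.004, -17.659,   0.063,   0.058,  -0.   ]), 'position': array([0.156, 0.604, 0.222]), 'tool_rot': array([ 0.702, -0.089,  0.089, -0.701]), 'ft_force': array([0.702, 0.037, 0.045]), 'moment': array([ 0.02 ,  0.002, -0.035]), 'grip_width': 0.0868169157900163}
top [0.376 0.033 1.131] 383.5629476499701
scene [1.052 0.259 0.988] 392.3566302189138Traceback (most recent call last):
  File "<stdin>", line 9, in <module>
  File "h.py", line 9, in at
    o,d=ray(cam,px);return o+d*(z-o[2])/d[2]
        ~~~^^^^^^^^
  File "h.py", line 7, in ray
    return np.array(c['origin']),np.array(c['rotation'])@np.array([u[0],u[1],1])
                                 ~~~~~~~~~~~~~~~~~~~~~~~^~~~~~~~~~~~~~~~~~~~~~~~
ValueError: matmul: Input operand 1 has a mismatch in its core dimension 0, with gufunc signature (n?,k),(k,m?)->(n?,m?) (size 3 is different from 4)
```

```bash
sed -i "s/np.array(c\['rotation'\])/R.from_quat(c['rotation']).as_matrix()/" h.py
python3 - <<'E'
from h import *
np.set_printoptions(precision=3,suppress=True)
z=dict(clamp=0,seat=.02,block=0,floating_jaw=.04,handle=.11,bushing=0,oil_can=0,screwdriver=0,nose=0)
for n in z:
  for c in('top','scene'):
    for m in mark_of(c,n)[:4]: print(n,c,round(m['conf'],2),np.round(m['location']),at(c,m['location'],z[n]))
E
```

```text
clamp top 0.62 [336. 214.] [ 0.551 -0.019  0.   ]
clamp scene 0.83 [313. 218.] [ 0.551 -0.013  0.   ]
seat top 0.77 [288. 208.] [0.566 0.122 0.02 ]
seat top 0.26 [452. 225.] [ 0.509 -0.357  0.02 ]
seat scene 0.97 [357. 237.] [0.557 0.128 0.02 ]
block top 0.87 [450. 225.] [ 0.512 -0.358  0.   ]
block top 0.7 [463. 267.] [ 0.387 -0.388  0.   ]
block top 0.7 [418. 220.] [ 0.529 -0.264  0.   ]
block scene 0.97 [237. 135.] [ 0.386 -0.386  0.   ]
block scene 0.69 [248. 176.] [ 0.51  -0.265  0.   ]
block scene 0.64 [219. 164.] [ 0.516 -0.37   0.   ]
block scene 0.53 [358. 239.] [0.551 0.13  0.   ]
floating_jaw top 0.73 [272. 206.] [0.57  0.167 0.04 ]
floating_jaw scene 0.65 [366. 238.] [0.56  0.154 0.04 ]
floating_jaw scene 0.16 [274. 177.] [ 0.5   -0.173  0.04 ]
handle top 0.68 [385. 210.] [ 0.542 -0.148  0.11 ]
handle scene 0.94 [272. 176.] [ 0.54  -0.147  0.11 ]
bushing top 0.55 [189. 223.] [0.53  0.417 0.   ]
bushing scene 0.55 [461. 274.] [0.518 0.417 0.   ]
oil_can top 0.75 [293. 154.] [0.737 0.109 0.   ]
oil_can scene 0.56 [323. 297.] [0.746 0.118 0.   ]
screwdriver top 0.79 [430. 170.] [ 0.682 -0.311  0.   ]
screwdriver scene 0.82 [203. 207.] [ 0.668 -0.318 -0.   ]
```

View pics/top0.png

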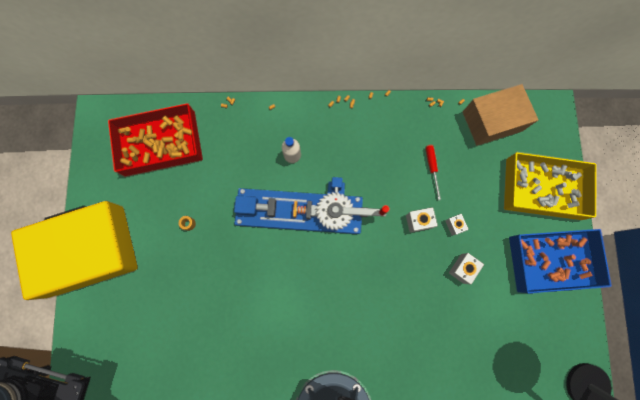

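View pics/scene0.png

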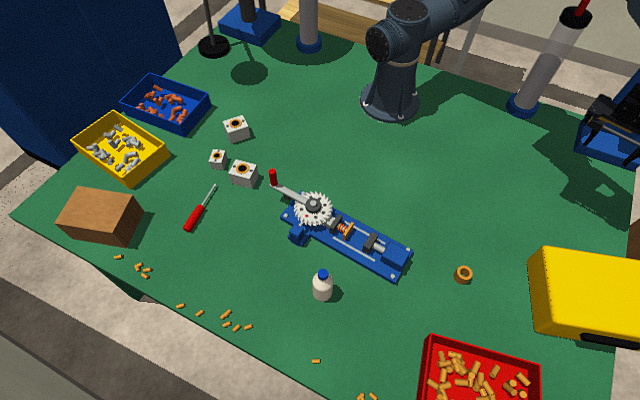

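Candidates for the block, by top-view pixels: (423,220), (458,224) and (468,268). I'll tell them apart by size in an enlarged crop, and check the clamp axes there too.

```bash
python3 - <<'E'
from h import *
t=cv2.imread('pics/top0.png');s=cv2.imread('pics/scene0.png')
def crop(i,x,y,w,h,f): return cv2.resize(i[y:y+h,x:x+w],None,fx=f,fy=f,interpolation=cv2.INTER_CUBIC)
a=crop(t,400,202,90,90,4.44);a=a[:400,:400];a=cv2.resize(a,(400,400))
b=cv2.resize(crop(s,200,110,66,88,4),(264,352))
c=crop(t,226,170,170,75,4.7)
im=np.zeros((600,800,3),np.uint8)
b=cv2.resize(s[108:198,195:285],(400,400),interpolation=cv2.INTER_CUBIC)
im[:400,:400]=a;im[:400,400:]=b
c=cv2.resize(t[175:245,226:401],(500,200),interpolation=cv2.INTER_CUBIC);im[400:,:500]=c
cv2.imwrite('pics/crop1.png',im)
E
```

```text
(no output)
```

View pics/crop1.png

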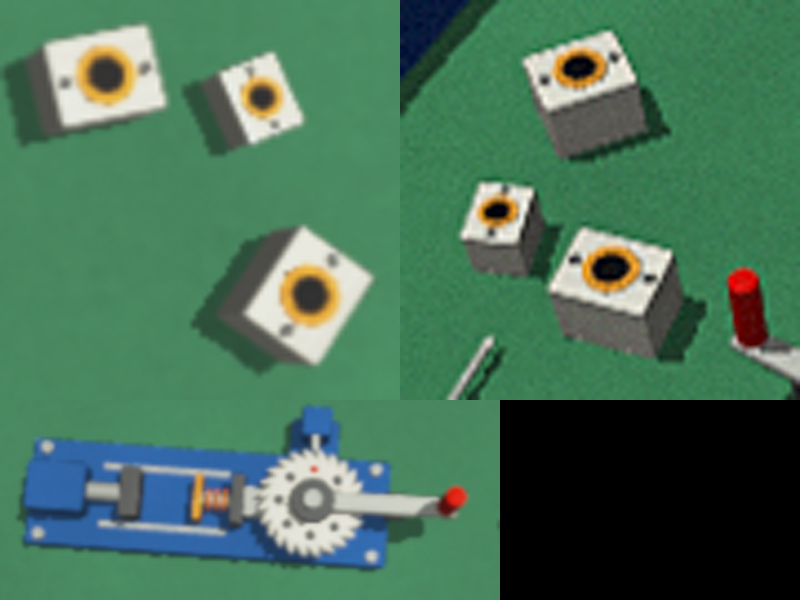

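```bash
python3 - <<'E'
from h import *
np.set_printoptions(precision=4,suppress=True)
s=4.4444
def pr(n,cam,px,off,sc,z):
    P=np.array([at(cam,np.array(p)/sc+off,z) for p in px])[:,:2]
    e=np.roll(P,-1,0)-P;print(n,cam,'ctr',P.mean(0),'edges',np.linalg.norm(e,axis=1)*1e3,'ang',np.degrees(np.arctan2(e[:,1],e[:,0])))
    return P
T=np.array([400,202.]);S=np.array([195,108.])
A=[(45,45),(148,26),(166,104),(64,130)];B=[(302,226),(373,279),(316,366),(244,312)];C=[(217,73),(273,52),(303,121),(249,146)]
As=[(183,228),(275,254),(255,317),(149,286)];Bs=[(123,60),(207,30),(236,75),(153,110)]
for z in(.04,.05):
  print(z);pr('A','top',A,T,s,z);pr('A','scene',As,S,s,z);pr('B','top',B,T,s,z);pr('B','scene',Bs,S,s,z)
pr('C','top',C,T,s,.04)
pr('clamp','top',[(38,38),(388,60),(383,166),(24,144)],np.array([226,175.]),2.857,.02)
# wheel hub centre and handle top
print('hub',at('top',np.array([313,98])/2.857+[226,175],.07),'handle top',at('top',np.array([457,97])/2.857+[226,175],.14))
# gap edges: pad front, jaw face in crop
print('padfront',at('top',np.array([193,98])/2.857+[226,175],.054),'jaw',at('top',np.array([140,94])/2.857+[226,175],.058))
E
```

```text
0.04
A top ctr [ 0.5254 -0.2705] edges [69.2746 52.0347 69.2472 56.3903] ang [ -80.4505 -170.8146  103.1564    9.3807]
A scene ctr [ 0.5169 -0.2687] edges [68.8461 53.6656 77.8235 52.7297] ang [  98.7316   17.9824  -81.4444 -171.6486]
B top ctr [ 0.3823 -0.3922] edges [55.3304 67.7141 55.6675 67.8335] ang [-128.6094  142.4181   51.5189  -37.8683]
B scene ctr [ 0.3731 -0.3942] edges [66.1879 52.0309 66.2584 56.2135] ang [ 145.3482   57.3551  -31.0323 -122.7314]
0.05
A top ctr [ 0.524  -0.2678] edges [68.6394 51.5576 68.6122 55.8732] ang [ -80.4505 -170.8146  103.1564    9.3807]
A scene ctr [ 0.5226 -0.2632] edges [68.12   53.0996 77.0028 52.1736] ang [  98.7316   17.9824  -81.4444 -171.6486]
B top ctr [ 0.3823 -0.3883] edges [54.8231 67.0931 55.1571 67.2115] ang [-128.6094  142.4181   51.5189  -37.8683]
B scene ctr [ 0.3802 -0.3874] edges [65.4899 51.4822 65.5596 55.6206] ang [ 145.3482   57.3551  -31.0323 -122.7314]
C top ctr [ 0.5095 -0.3708] edges [40.1678 48.2483 39.8113 50.9236] ang [ -70.7906 -160.5592  113.0574   19.9308]
clamp top ctr [0.5592 0.0903] edges [363.5284 110.2717 366.4693 111.113 ] ang [-94.5264 175.3805  85.5984  -6.1351]
hub [ 0.5529 -0.0152  0.07  ] handle top [ 0.5402 -0.1445  0.14  ]
padfront [0.5574 0.1035 0.054 ] jaw [0.5616 0.1558 0.058 ]
```

The block meant is the small one at (458,224): its top measures 40 x 49 mm. The other two are about 68 x 54 mm. Clamp origin is near (0.5515, -0.015) with yaw -4.6°, and the pad and jaw positions fit that.

```bash
cat >> h.py <<'E'
np.set_printoptions(precision=4,suppress=True)
CO=np.array([.5515,-.015]);YAW=np.radians(-4.6)
def cl(x,y): # clamp frame -> world xy
    return CO+np.array([[np.cos(YAW),-np.sin(YAW)],[np.sin(YAW),np.cos(YAW)]])@[x,y]
def tgt(deg): # tool rotation, pointing down, jaw axis at world angle deg
    z=np.array([np.cos(np.radians(deg)),np.sin(np.radians(deg)),0]);y=np.array([0,0,-1.])
    return R.from_matrix(np.c_[np.cross(y,z),y,z])
def go(p,deg,frm=None):
    if frm is None: o=get_obs();frm=(o['position'],R.from_quat(o['tool_rot']))
    best=min((tgt(deg),tgt(deg+180)),key=lambda r:(frm[1].inv()*r).magnitude())
    print('row',np.round(frm[1].inv().apply(np.array(p)-frm[0])*1e3,1),np.round((frm[1].inv()*best).as_rotvec(degrees=True),1))
    return (np.array(p),best)
E
python3 - <<'E'
from h import *
r=R.from_quat(get_obs()['tool_rot']);print(r.as_matrix())
a=go([.46,.1,.22],20);a=go([.5095,-.3708,.14],20,a);
go([.46,.1,.22],20);go([.5095,-.3708,.14],20)
E
```

```text
[[ 0.9682 -0.      0.2501]
 [-0.2501 -0.      0.9682]
 [-0.     -1.     -0.    ]]
row [ 420.4    2.5 -413.1] [ 0.  55.5  0. ]
row [ 459.3   80.  -114.5] [0. 0. 0.]
row [ 420.4    2.5 -413.1] [ 0.  55.5  0. ]
row [ 586.1   82.6 -856.6] [ 0.  55.5  0. ]
```

drive_tool([
  [420, 2, -413, 0, 20, 0, 75],
  [420, 2, -413, 0, 40, 0, 75],
  [420, 2, -413, 0, 55.5, 0, 75],
  [420, 2, -413, 0, 55.5, 0, 75],
  [420, 2, -413, 0, 55.5, 0, 75],
  [420, 2, -413, 0, 55.5, 0, 75],
  [420, 2, -413, 0, 55.5, 0, 75],
  [420, 2, -413, 0, 55.5, 0, 75],
  [420, 2, -413, 0, 55.5, 0, 75],
  [420, 2, -413, 0, 55.5, 0, 75],
])

```text
time: 2.05
position: [0.4148, 0.1747, 0.2212]
tool_rot: [-0.579, 0.405, -0.406, 0.58]
ft_force: [1.1, 0.1, -0.9]
grip_width: 0.0752
```

```bash
python3 - <<'E'
from h import *
o=get_obs();print(o['time'],o['position'],o['q']);go([.5095,-.3708,.12],20)
E
```

```text
2.05 [0.4148 0.1747 0.2212] [ 0.1494  0.2946  1.8564  0.0001  0.9894 -0.2   ]
row [545.  101.2 -97.8] [-0.1  0.   0. ]
```

drive_tool([
  [545, 0, -98, 0, 0, 0, 75],
  [545, 0, -98, 0, 0, 0, 75],
  [545, 0, -98, 0, 0, 0, 75],
  [545, 0, -98, 0, 0, 0, 75],
  [545, 0, -98, 0, 0, 0, 75],
  [545, 0, -98, 0, 0, 0, 75],
  [545, 0, -98, 0, 0, 0, 75],
  [545, 0, -98, 0, 0, 0, 75],
  [545, 0, -98, 0, 0, 0, 75],
  [545, 0, -98, 0, 0, 0, 75],
])

```text
time: 3.05
position: [0.4991, -0.3184, 0.221]
tool_rot: [-0.579, 0.406, -0.406, 0.579]
ft_force: [1.5, 0.1, -0.6]
grip_width: 0.0754
```

```bash
python3 - <<'E'
from h import *
o=get_obs();print(o['time'],o['position'],o['q']);go([.5095,-.3708,.08],20)
E
```

```text
3.05 [ 0.4991 -0.3184  0.221 ] [-0.7565  0.4845  1.5198  0.0002  1.1369 -1.1054]
row [ 52.8 141.   -8.2] [-0. -0.  0.]
```

drive_tool([
  [53, 0, -8, 0, 0, 0, 75],
  [53, 50, -8, 0, 0, 0, 75],
  [53, 141, -8, 0, 0, 0, 75],
  [53, 141, -8, 0, 0, 0, 75],
  [53, 141, -8, 0, 0, 0, 75],
  [53, 141, -8, 0, 0, 0, 75],
])

```text
time: 3.65
position: [0.5098, -0.3687, 0.0798]
tool_rot: [-0.579, 0.406, -0.405, 0.579]
ft_force: [0.4, 0.5, 0.3]
grip_width: 0.0748
```

```bash
python3 - <<'E'
from h import *
o=get_obs();print(o['position'])
t=camera('top');s=camera('scene')
for n,im in(('top',t),('scene',s)):
    c=R.from_euler('z',20,degrees=True).as_matrix()
    P=np.array([[x,y,.04] for x,y in((.025,.02),(-.025,.02),(-.025,-.02),(.025,-.02))])@c.T+[.5095,-.3708,0]
    big=cv2.resize(im,None,fx=5,fy=5,interpolation=cv2.INTER_CUBIC)
    cv2.polylines(big,[np.round(proj(n,P)*5+2).astype(int)],True,(0,0,255),1)
    u=(proj(n,[.5095,-.3708,.03])[0]*5).astype(int);
    globals()[n+'c']=big[u[1]-200:u[1]+200,u[0]-200:u[0]+200]
cv2.imwrite('pics/pre.png',np.hstack([topc,scenec]))
go([.5095,-.3708,.013],20)
E
```

```text
[ 0.5098 -0.3687  0.0798]
row [-0.3 69.5 -2.1] [-0.1  0.   0.3]
```

View pics/pre.png

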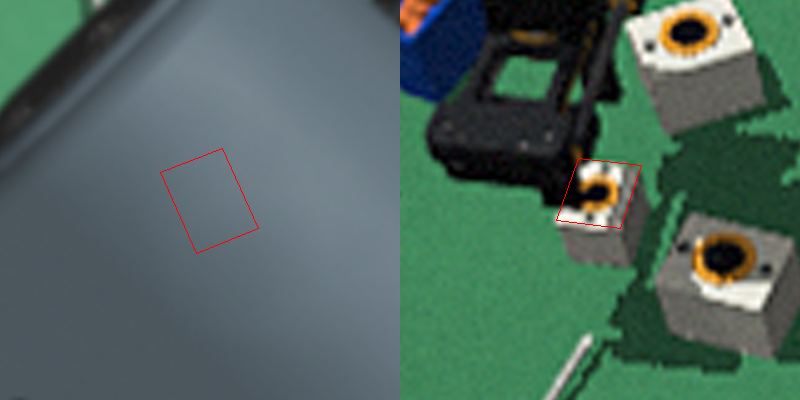

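The projected outline sits on the small block's top face at crop (598,193) in the scene view, so the pose is right. Descending to grip.

drive_tool([
  [0, 30, -1, 0, 0, 0, 75],
  [0, 60, -1, 0, 0, 0, 75],
  [0, 69, -1, 0, 0, 0, 75],
  [0, 69, -1, 0, 0, 0, 75],
  [0, 69, -1, 0, 0, 0, 40],
  [0, 69, -1, 0, 0, 0, 40],
  [0, 69, -1, 0, 0, 0, 40],
  [0, 69, -1, 0, 0, 0, 40],
  [0, 69, -1, 0, 0, 0, 40],
  [0, 69, -1, 0, 0, 0, 40],
], newtons=25)

```text
time: 4.75
position: [0.5096, -0.3694, 0.0119]
tool_rot: [-0.579, 0.405, -0.406, 0.579]
ft_force: [1.1, 0.6, 6.1]
grip_width: 0.0499
```

drive_tool([
  [0, -40, 0, 0, 0, 0, 40],
  [0, -80, 0, 0, 0, 0, 40],
  [0, -130, 0, 0, 0, 0, 40],
  [0, -180, 0, 0, 0, 0, 40],
  [0, -210, 0, 0, 0, 0, 40],
  [0, -210, 0, 0, 0, 0, 40],
])

```text
time: 5.35
position: [0.5106, -0.3711, 0.2256]
tool_rot: [0.58, -0.402, 0.409, -0.579]
ft_force: [-0.1, -1.3, -1.6]
grip_width: 0.0497
```

```bash
python3 - <<'E'
from h import *
o=get_obs();print(o['time'],o['position'],o['q'],o['grip_width'],o['ft_force'])
p=cl(0,.145);print(p);go([*p,.22],-4.6);go([*p,.033],-4.6)
t=camera('scene');cv2.imwrite('pics/lift.png',cv2.resize(t[60:260,120:360],None,fx=3,fy=3))
E
```

```text
5.35 [ 0.5106 -0.3711  0.2256] [-0.8051  0.5288  1.4208 -0.0004  1.1823 -1.1544] 0.04965808404184606 [-0.0507 -1.3196 -1.6199]
[0.5631 0.1295]
row [-452.4    2.3  220.8] [-0.3 24.6  0.5]
row [-454.1  189.3  220.1] [-0.3 24.6  0.5]
```

View pics/lift.png

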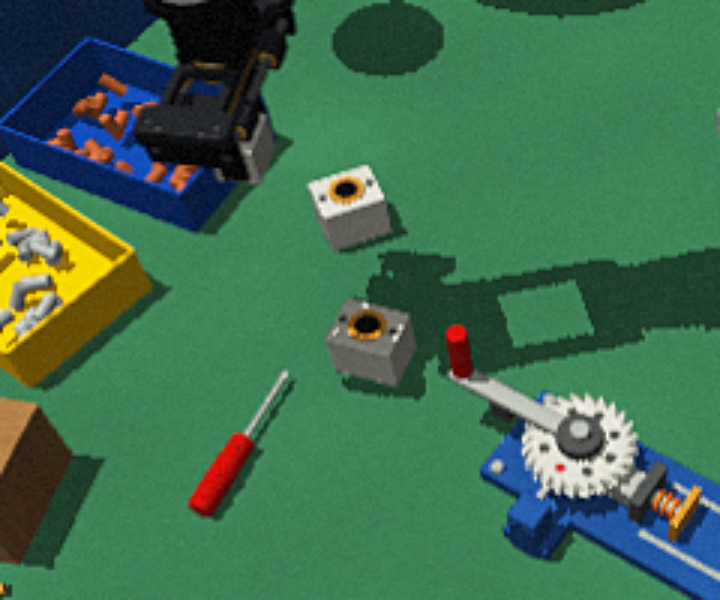

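drive_tool([
  [-452, 2, 221, 0, 8, 0, 40],
  [-452, 2, 221, 0, 16, 0, 40],
  [-452, 2, 221, 0, 24.6, 0, 40],
  [-452, 2, 221, 0, 24.6, 0, 40],
  [-452, 2, 221, 0, 24.6, 0, 40],
  [-452, 2, 221, 0, 24.6, 0, 40],
  [-452, 2, 221, 0, 24.6, 0, 40],
  [-452, 2, 221, 0, 24.6, 0, 40],
  [-452, 2, 221, 0, 24.6, 0, 40],
  [-452, 2, 221, 0, 24.6, 0, 40],
])

```text
time: 6.4
position: [0.5587, 0.1286, 0.2152]
tool_rot: [-0.482, 0.521, -0.518, 0.478]
ft_force: [1.4, -0.8, -3.4]
grip_width: 0.0495
```

```bash
python3 - <<'E'
from h import *
o=get_obs();print(o['time'],o['position'],o['grip_width'],o['ft_force'])
p=cl(0,.145);go([*p,.08],-4.6);go([*p,.033],-4.6)
E
```

```text
6.4 [0.5587 0.1286 0.2152] 0.04954294800736149 [ 1.3575 -0.7559 -3.3672]
row [ -1.5 135.2   5.4] [0.4 0.  0.1]
row [ -1.5 182.2   5.7] [0.4 0.  0.1]
```

drive_tool([
  [-1, 45, 5, 0, 0, 0, 40],
  [-1, 90, 5, 0, 0, 0, 40],
  [-1, 125, 5, 0, 0, 0, 40],
  [-1, 135, 5, 0, 0, 0, 40],
  [-1, 135, 5, 0, 0, 0, 40],
  [-1, 135, 5, 0, 0, 0, 40],
])

```text
time: 7.0
position: [0.5667, 0.1272, 0.084]
tool_rot: [0.479, -0.52, 0.52, -0.48]
ft_force: [0.5, -0.4, -2.8]
grip_width: 0.0496
```

```bash
python3 - <<'E'
from h import *
o=get_obs();print(o['time'],o['position'],o['grip_width'],o['ft_force'])
p=cl(0,.145);go([*p,.033],-4.6)
zb=o['position'][2]-.012
s=camera('scene');big=cv2.resize(s,None,fx=6,fy=6,interpolation=cv2.INTER_CUBIC)
xy=[(.025,.02),(-.025,.02),(-.025,-.02),(.025,-.02)]
for dz,col in((zb,(0,255,0)),(zb+.04,(0,0,255))):
    P=np.array([[*cl(x,.145+y),dz] for x,y in xy]);cv2.polylines(big,[np.round(proj('scene',P)*6+3).astype(int)],True,col,1)
for a,b,z in((.118,.023,.054),(.172,.025,.058)):
    P=np.array([[*cl(x,a),z] for x in(-b,b)]);cv2.polylines(big,[np.round(proj('scene',P)*6+3).astype(int)],True,(255,0,255),1)
u=(proj('scene',[*p,.05])[0]*6).astype(int)
cv2.imwrite('pics/over.png',big[u[1]-280:u[1]+280,u[0]-350:u[0]+350])
E
```

```text
7.0 [0.5667 0.1272 0.084 ] 0.04964827434439069 [ 0.546  -0.3665 -2.7832]
row [-2.1 51.  -3.8] [-0. -0. -0.]
```

View pics/over.png

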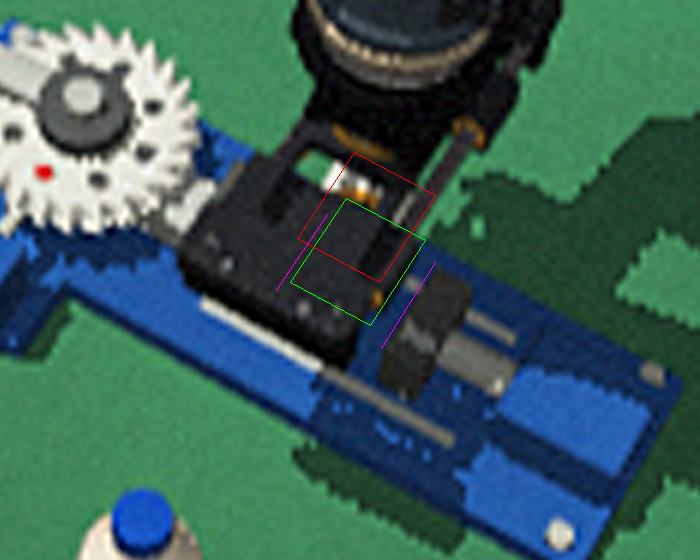

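The block hangs over the gap and the jaw line fits at crop (410,300). The block sits about 2 mm towards the pad, which matches the measured TCP offset, so I'll correct that while lowering slowly.

drive_tool([
  [-2, 0, -4, 0, 0, 0, 40],
  [-2, 0, -4, 0, 0, 0, 40],
  [-2, 0, -4, 0, 0, 0, 40],
])

```text
time: 7.35
position: [0.5628, 0.1298, 0.085]
tool_rot: [0.479, -0.519, 0.52, -0.48]
ft_force: [-0.0, 0.3, -2.4]
grip_width: 0.0501
```

```bash
python3 - <<'E'
from h import *
o=get_obs();print(o['time'],o['position'],o['grip_width'],o['ft_force'])
p=cl(0,.145);go([*p,.033],-4.6)
E
```

```text
7.35 [0.5628 0.1298 0.085 ] 0.050062561026889524 [-0.0124  0.3129 -2.42  ]
row [ 0.2 52.   0.3] [-0.1  0.  -0. ]
```

drive_tool([
  [0, 15, 0, 0, 0, 0, 40],
  [0, 30, 0, 0, 0, 0, 40],
  [0, 42, 0, 0, 0, 0, 40],
  [0, 48, 0, 0, 0, 0, 40],
  [0, 51, 0, 0, 0, 0, 40],
  [0, 52, 0, 0, 0, 0, 40],
  [0, 52, 0, 0, 0, 0, 40],
  [0, 52, 0, 0, 0, 0, 40],
])

```text
time: 8.15
position: [0.563, 0.1297, 0.0324]
tool_rot: [0.479, -0.519, 0.52, -0.48]
ft_force: [-0.3, 0.6, -2.6]
grip_width: 0.0497
```

drive_tool([
  [0, 0, 0, 0, 0, 0, 66],
  [0, 0, 0, 0, 0, 0, 66],
  [0, 0, 0, 0, 0, 0, 66],
  [0, 0, 0, 0, 0, 0, 66],
])

```text
time: 8.55
position: [0.5628, 0.1297, 0.0322]
tool_rot: [0.479, -0.519, 0.52, -0.48]
ft_force: [-0.2, -0.1, -0.9]
grip_width: 0.0652
```

drive_tool([
  [0, -20, 0, 0, 0, 0, 66],
  [0, -50, 0, 0, 0, 0, 66],
  [0, -100, 0, 0, 0, 0, 66],
  [0, -150, 0, 0, 0, 0, 66],
  [0, -180, 0, 0, 0, 0, 66],
  [150, -180, 0, 0, 0, 0, 66],
  [150, -180, 0, 0, 0, 0, 66],
  [150, -180, 0, 0, 0, 0, 66],
])

```text
time: 9.35
position: [0.5503, -0.0209, 0.2127]
tool_rot: [0.48, -0.519, 0.52, -0.48]
ft_force: [0.7, -0.9, -0.0]
grip_width: 0.066
```

```bash
python3 - <<'E'
from h import *
o=get_obs();print(o['time'],o['position'],o['grip_width'],o['q'])
p=cl(0,.145);go([*cl(0,-.13),.22],-4.6)
s=camera('scene');big=cv2.resize(s,None,fx=6,fy=6,interpolation=cv2.INTER_CUBIC)
for m in mark_of('scene','handle')+mark_of('top','handle'): print('h',m['conf'],m['location'])
for m in mark_of('scene','block'): print('b',m['conf'],m['location'],at('scene',m['location'],.02))
xy=[(.025,.02),(-.025,.02),(-.025,-.02),(.025,-.02)]
P=np.array([[*cl(x,.145+y),.06] for x,y in xy]);cv2.polylines(big,[np.round(proj('scene',P)*6+3).astype(int)],True,(0,0,255),1)
u=(proj('scene',[*p,.05])[0]*6).astype(int)
cv2.imwrite('pics/set.png',big[u[1]-250:u[1]+200,u[0]-350:u[0]+250])
E
```

```text
9.35 [ 0.5503 -0.0209  0.2127] 0.0660249935058142 [-0.2408  0.4394  1.6324 -0.0001  1.0681 -0.1626]
row [124.1  -7.3   0.5] [-0.1  0.1  0. ]
h 0.89 [275.1, 178.3]
h 0.62 [383.1, 207.7]
b 0.85 [247.8, 177.0] [ 0.5252 -0.2513  0.02  ]
b 0.8 [355.2, 237.0] [0.5593 0.1232 0.02  ]
b 0.59 [236.8, 135.8] [ 0.4024 -0.3735  0.02  ]
```

View pics/set.png

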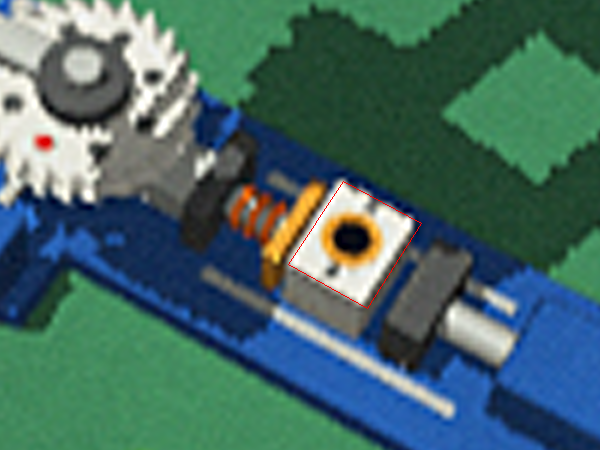

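The block stands flat and square in the gap (crop 350,240), matching the expected outline. Now to the handle.

drive_tool([
  [124, -7, 0, 0, 0, 0, 60],
  [124, -7, 0, 0, 0, 0, 60],
  [124, -7, 0, 0, 0, 0, 60],
  [124, -7, 0, 0, 0, 0, 60],
  [124, -7, 0, 0, 0, 0, 60],
])

```text
time: 10.05
position: [0.5405, -0.1419, 0.2186]
tool_rot: [-0.48, 0.52, -0.519, 0.48]
ft_force: [-0.3, 1.0, 0.4]
grip_width: 0.06
```

```bash
python3 - <<'E'
from h import *
o=get_obs();print(o['time'],o['position'],cl(0,-.13));go([*cl(0,-.13),.097],-4.6)
E
```

```text
10.05 [ 0.5405 -0.1419  0.2186] [ 0.5411 -0.1446]
row [  2.7 121.6   0.8] [ 0.   0.  -0.1]
```

drive_tool([
  [2, 40, 1, 0, 0, 0, 60],
  [2, 80, 1, 0, 0, 0, 60],
  [2, 121, 1, 0, 0, 0, 60],
  [2, 121, 1, 0, 0, 0, 60],
  [2, 121, 1, 0, 0, 0, 24],
  [2, 121, 1, 0, 0, 0, 24],
  [2, 121, 1, 0, 0, 0, 24],
  [2, 121, 1, 0, 0, 0, 24],
  [2, 121, 1, 0, 0, 0, 24],
  [2, 121, 1, 0, 0, 0, 24],
], newtons=10)

```text
time: 11.05
position: [0.5416, -0.1457, 0.0986]
tool_rot: [0.479, -0.519, 0.52, -0.48]
ft_force: [0.8, -0.9, -0.2]
grip_width: 0.0259
```

```bash
cat >> h.py <<'E'
def lev():
    o=get_obs();d=o['position'][:2]-CO;a=-(np.degrees(np.arctan2(d[1],d[0]))-(-90+np.degrees(YAW)))
    t=np.radians(-90+np.degrees(YAW)-a);rad=np.array([np.cos(t),np.sin(t)]);tan=np.array([rad[1],-rad[0]]) # + = clockwise
    z=R.from_quat(o['tool_rot']).apply([0,0,1])
    print('t',round(o['time'],2),'lever %.2f deg r %.1f'%(a,1e3*np.linalg.norm(d)),'tool deg %.1f'%(-(np.degrees(np.arctan2(z[1],z[0]))+4.6)),'F tan %.2f rad %.2f z %.2f'%(o['ft_force'][:2]@tan,o['ft_force'][:2]@rad,o['ft_force'][2]),'grip %.1f z %.4f'%(o['grip_width']*1e3,o['position'][2]))
E
python3 - <<'E'
from h import *
lev()
E
```

```text
t 11.05 lever -0.28 deg r 131.1 tool deg -0.0 F tan -0.89 rad 0.80 z -0.23 grip 25.9 z 0.0986
```

drive_tool([
  [-1.1, 0, 17, 0, -7.5, 0, 24],
  [-4.4, 0, 33.6, 0, -15, 0, 24],
  [-9.9, 0, 49.7, 0, -22.5, 0, 24],
  [-17.4, 0, 65, 0, -30, 0, 24],
  [-26.9, 0, 79.1, 0, -37.5, 0, 24],
  [-33, 0, 86.5, 0, -41.7, 0, 24],
  [-33, 0, 86.5, 0, -41.7, 0, 24],
  [-33, 0, 86.5, 0, -41.7, 0, 24],
])

```text
time: 11.85
position: [0.6299, -0.1194, 0.0977]
tool_rot: [-0.633, 0.316, -0.315, 0.633]
ft_force: [0.1, -0.2, 0.2]
grip_width: 0.0241
```

```bash
python3 - <<'E'
from h import *
lev()
s=camera('scene');cv2.imwrite('pics/back.png',cv2.resize(s[120:270,220:420],None,fx=4,fy=4,interpolation=cv2.INTER_CUBIC))
E
```

```text
t 11.85 lever -41.49 deg r 130.6 tool deg -41.6 F tan 0.01 rad 0.27 z 0.17 grip 24.1 z 0.0977
```

View pics/back.png

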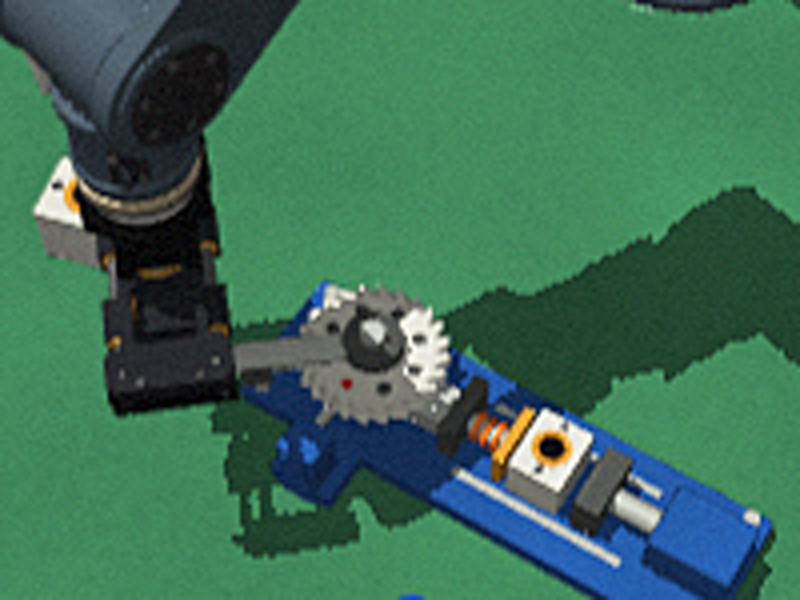

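The lever follows and is now near its rest end; the block is still in the gap. The wheel's red dot at crop (348,383) marks the wheel turn. The first full stroke can't overtighten (at most 5 clicks, with heaviness starting no earlier than the 4th), so I'll drive it in half-clicks and read the force.

drive_tool([
  [-0.3, 0, -8.5, 0, 3.75, 0, 24],
  [-1.1, 0, -17, 0, 7.5, 0, 24],
  [-1.1, 0, -17, 0, 7.5, 0, 24],
])

```text
time: 12.2
position: [0.6154, -0.1294, 0.098]
tool_rot: [-0.611, 0.356, -0.356, 0.611]
ft_force: [-0.4, -0.2, 0.2]
grip_width: 0.0241
```

drive_tool([
  [-0.3, 0, -8.5, 0, 3.75, 0, 24],
  [-1.1, 0, -17, 0, 7.5, 0, 24],
  [-1.1, 0, -17, 0, 7.5, 0, 24],
])

```text
time: 12.5
position: [0.6011, -0.1367, 0.0983]
tool_rot: [-0.586, 0.394, -0.395, 0.587]
ft_force: [0.5, -0.4, -0.6]
grip_width: 0.0239
```

drive_tool([
  [-0.3, 0, -8.5, 0, 3.75, 0, 24],
  [-1.1, 0, -17, 0, 7.5, 0, 24],
  [-1.1, 0, -17, 0, 7.5, 0, 24],
])

```text
time: 12.8
position: [0.5858, -0.1419, 0.0983]
tool_rot: [-0.559, 0.431, -0.433, 0.56]
ft_force: [2.5, -0.0, -0.7]
grip_width: 0.0241
```

drive_tool([
  [-0.3, 0, -8.5, 0, 3.75, 0, 24],
  [-1.1, 0, -17, 0, 7.5, 0, 24],
  [-1.1, 0, -17, 0, 7.5, 0, 24],
])

```text
time: 13.1
position: [0.5685, -0.1454, 0.0983]
tool_rot: [-0.531, 0.467, -0.468, 0.531]
ft_force: [1.5, -0.8, 1.2]
grip_width: 0.024
```

drive_tool([
  [-0.3, 0, -8.5, 0, 3.75, 0, 24],
  [-1.1, 0, -17, 0, 7.5, 0, 24],
  [-1.1, 0, -17, 0, 7.5, 0, 24],
])

```text
time: 13.4
position: [0.5521, -0.1465, 0.0984]
tool_rot: [0.499, -0.5, 0.502, -0.499]
ft_force: [3.3, -1.7, -0.4]
grip_width: 0.0242
```

```bash
python3 - <<'E'
from h import *
lev()
E
```

```text
t 13.4 lever -4.86 deg r 131.5 tool deg -4.4 F tan -3.33 rad 1.67 z -0.39 grip 24.2 z 0.0984
```

drive_tool([
  [-0.3, 0, -8.5, 0, 3.75, 0, 24],
  [-1.1, 0, -17, 0, 7.5, 0, 24],
  [-1.1, 0, -17, 0, 7.5, 0, 24],
])

```text
time: 13.7
position: [0.5341, -0.1453, 0.0982]
tool_rot: [0.466, -0.532, 0.533, -0.465]
ft_force: [0.6, -1.4, 0.7]
grip_width: 0.0242
```

drive_tool([
  [-0.3, 0, -8.5, 0, 3.75, 0, 24],
  [-1.1, 0, -17, 0, 7.5, 0, 24],
  [-1.1, 0, -17, 0, 7.5, 0, 24],
])

```text
time: 14.0
position: [0.5181, -0.1421, 0.0982]
tool_rot: [0.429, -0.561, 0.563, -0.43]
ft_force: [2.3, -1.4, -0.4]
grip_width: 0.0242
```

drive_tool([
  [-0.3, 0, -8.5, 0, 3.75, 0, 24],
  [-1.1, 0, -17, 0, 7.5, 0, 24],
  [-1.1, 0, -17, 0, 7.5, 0, 24],
])

```text
time: 14.3
position: [0.5013, -0.1363, 0.0982]
tool_rot: [0.392, -0.588, 0.589, -0.392]
ft_force: [1.2, -2.9, 0.7]
grip_width: 0.024
```

drive_tool([
  [-0.3, 0, -8.5, 0, 3.75, 0, 24],
  [-1.1, 0, -17, 0, 7.5, 0, 24],
  [-1.1, 0, -17, 0, 7.5, 0, 24],
])

```text
time: 14.6
position: [0.4868, -0.1292, 0.0982]
tool_rot: [0.352, -0.612, 0.614, -0.353]
ft_force: [2.1, -4.0, 1.2]
grip_width: 0.0239
```

drive_tool([
  [-0.3, 0, -8.5, 0, 3.75, 0, 24],
  [-1.1, 0, -17, 0, 7.5, 0, 24],
  [-1.1, 0, -17, 0, 7.5, 0, 24],
])

```text
time: 14.9
position: [0.4718, -0.1191, 0.0981]
tool_rot: [0.312, -0.634, 0.635, -0.311]
ft_force: [1.0, -3.8, 0.4]
grip_width: 0.0242
```

drive_tool([
  [-0.3, 0, -8.5, 0, 3.75, 0, 24],
  [-1, 0, -16, 0, 7, 0, 24],
  [-1, 0, -16, 0, 7, 0, 24],
])

```text
time: 15.2
position: [0.4606, -0.1093, 0.0981]
tool_rot: [0.272, -0.652, 0.653, -0.273]
ft_force: [1.3, -6.2, -0.5]
grip_width: 0.0242
```

```bash
cat >> h.py <<'E'
def dot(cam='scene'):
    """wheel turn from the red dot (deg, clockwise, clamp frame; z of wheel top ~.07)"""
    s=camera(cam).astype(int);c=proj(cam,[*CO,.07])[0]
    m=(s[...,2]>110)&(s[...,1]<75)&(s[...,0]<75);yy,xx=np.nonzero(m)
    P=np.array([at(cam,(x,y),.066)[:2]-CO for x,y in zip(xx,yy)]);r=np.linalg.norm(P,axis=1);k=(r<.052)
    if k.sum()<2: print('no dot');return
    d=P[k].mean(0);print(cam,'dot n',k.sum(),'r %.1f cw angle from -y: %.1f'%(1e3*np.linalg.norm(d),-(np.degrees(np.arctan2(d[1],d[0]))+90-np.degrees(YAW))))
E
python3 - <<'E'
from h import *
lev();dot('scene');lev();dot('top');lev()
for f,c in(('pics/scene0.png','scene'),('pics/top0.png','top')):
    camera=lambda n,f=f:cv2.imread(f)
    import h;h.camera=camera;h.dot(c)
s=get_obs()
E
```

```text
t 15.2 lever 39.32 deg r 131.0 tool deg 40.1 F tan -5.25 rad 3.61 z -0.46 grip 24.2 z 0.0981Traceback (most recent call last):
  File "<stdin>", line 2, in <module>
  File "h.py", line 35, in dot
    P=np.array([at(cam,(x,y),.066)[:2]-CO for x,y in zip(xx,yy)]);r=np.linalg.norm(P,axis=1);k=(r<.052)
                ~~^^^^^^^^^^^^^^^^
  File "h.py", line 9, in at
    o,d=ray(cam,px);return o+d*(z-o[2])/d[2]
        ~~~^^^^^^^^
  File "h.py", line 5, in ray
    c=get_calibration(cam);K=np.array([[c['fx'],0,c['cx']],[0,c['fy'],c['cy']],[0,0,1]])
ValueError: time passes only in moves, steps and waits
```

```bash
python3 - <<'E'
t=open('h.py').read();i=t.index('def dot');t=t[:i]+'''def dot(cam='scene',img=None):
    """wheel turn from the red dot: deg clockwise from -y, clamp frame"""
    if img is None: img=camera(cam)
    s=img.astype(int);c=proj(cam,[*CO,.066])[0]
    m=(s[...,2]>100)&(s[...,1]<.55*s[...,2])&(s[...,0]<.6*s[...,2]);yy,xx=np.nonzero(m)
    k=np.hypot(xx-c[0],yy-c[1])<17
    if k.sum()<1: print('no dot');return
    w=(s[...,2]-s[...,1])[yy[k],xx[k]];p=np.average(np.c_[xx[k],yy[k]],axis=0,weights=w)
    d=at(cam,p,.066)[:2]-CO;print(cam,'dot n',k.sum(),p,'r %.1f cw %.1f'%(1e3*np.linalg.norm(d),-(np.degrees(np.arctan2(d[1],d[0]))+90-np.degrees(YAW))))
def feel(n=4):
    for _ in range(n): camera('top');lev()
'''
open('h.py','w').write(t)
E
python3 - <<'E'
from h import *
for c in('scene','top'): dot(c,cv2.imread(f'pics/{c}0.png'))
dot('scene');dot('top');feel()
E
```

```text
scene dot n 5 [306.2404 215.3822] r 33.2 cw -92.8
top dot n 2 [335.5049 199.    ] r 31.7 cw -92.9
scene dot n 4 [300.9684 205.175 ] r 31.6 cw -25.4
top dot n 1 [346. 206.] r 32.1 cw -24.8
t 15.4 lever 39.32 deg r 131.0 tool deg 40.0 F tan -4.48 rad 3.98 z 0.77 grip 24.1 z 0.0981
t 15.45 lever 39.32 deg r 131.0 tool deg 40.0 F tan -4.27 rad 3.37 z 0.12 grip 23.7 z 0.0981
t 15.5 lever 39.32 deg r 131.0 tool deg 40.0 F tan -4.44 rad 3.00 z 1.48 grip 23.9 z 0.0981
t 15.55 lever 39.32 deg r 131.0 tool deg 40.0 F tan -4.94 rad 3.12 z -0.29 grip 24.3 z 0.0981
```

drive_tool([
  [-1.1, 0, 17, 0, -7.5, 0, 24],
  [-4.4, 0, 33.6, 0, -15, 0, 24],
  [-9.9, 0, 49.7, 0, -22.5, 0, 24],
  [-17.4, 0, 65, 0, -30, 0, 24],
  [-26.9, 0, 79.1, 0, -37.5, 0, 24],
  [-38.1, 0, 91.9, 0, -45, 0, 24],
  [-50.9, 0, 103.1, 0, -52.5, 0, 24],
  [-65, 0, 112.6, 0, -60, 0, 24],
  [-80.3, 0, 120.1, 0, -67.5, 0, 24],
  [-96.4, 0, 125.6, 0, -75, 0, 24],
])

```text
time: 16.55
position: [0.6141, -0.1285, 0.0966]
tool_rot: [0.616, -0.353, 0.347, -0.613]
ft_force: [-2.8, -2.7, 0.1]
grip_width: 0.0239
```

drive_tool([
  [-0.8, 0, 14.7, 0, -6.5, 0, 24],
  [-0.8, 0, 14.7, 0, -6.5, 0, 24],
  [-0.8, 0, 14.7, 0, -6.5, 0, 24],
])

```text
time: 16.85
position: [0.6277, -0.1194, 0.097]
tool_rot: [-0.632, 0.319, -0.316, 0.632]
ft_force: [0.0, 0.0, -1.3]
grip_width: 0.024
```

```bash
python3 - <<'E'
from h import *
feel(2);dot('scene');dot('top')
s=camera('scene');cv2.imwrite('pics/back2.png',cv2.resize(s[180:280,270:420],None,fx=5,fy=5,interpolation=cv2.INTER_CUBIC))
E
```

```text
t 16.9 lever -40.74 deg r 129.3 tool deg -41.2 F tan 0.12 rad -0.73 z -0.19 grip 23.8 z 0.0972
t 16.95 lever -40.74 deg r 129.5 tool deg -41.2 F tan -0.17 rad -0.27 z -0.54 grip 24.2 z 0.0974
no dot
no dot
```

drive_tool([
  [-1.1, 0, -17, 0, 7.5, 0, 24],
  [-4.4, 0, -33.6, 0, 15, 0, 24],
  [-8.6, 0, -46.6, 0, 21, 0, 24],
  [-8.6, 0, -46.6, 0, 21, 0, 24],
  [-8.6, 0, -46.6, 0, 21, 0, 24],
])

```text
time: 17.6
position: [0.587, -0.1408, 0.0982]
tool_rot: [-0.563, 0.427, -0.428, 0.564]
ft_force: [1.5, 2.1, 0.1]
grip_width: 0.0238
```

```bash
python3 - <<'E'
from h import *
feel(4)
E
```

```text
t 17.65 lever -20.37 deg r 130.7 tool deg -20.2 F tan -2.39 rad -2.00 z 0.79 grip 23.8 z 0.0982
t 17.7 lever -20.39 deg r 130.7 tool deg -20.2 F tan -3.71 rad -1.07 z 0.24 grip 24.4 z 0.0982
t 17.75 lever -20.38 deg r 130.7 tool deg -20.2 F tan -3.27 rad -1.71 z 0.07 grip 24.3 z 0.0982
t 17.8 lever -20.38 deg r 130.7 tool deg -20.2 F tan -3.48 rad -2.54 z 0.87 grip 24.0 z 0.0982
```

drive_tool([
  [-0.1, 0, -5.7, 0, 2.5, 0, 24],
  [-0.5, 0, -11.3, 0, 5, 0, 24],
  [-0.5, 0, -11.3, 0, 5, 0, 24],
])

```text
time: 18.1
position: [0.5771, -0.1432, 0.0982]
tool_rot: [-0.543, 0.451, -0.453, 0.545]
ft_force: [5.0, 3.4, -0.2]
grip_width: 0.0236
```

```bash
python3 - <<'E'
from h import *
feel(4);dot()
E
```

```text
t 18.15 lever -15.91 deg r 130.8 tool deg -15.2 F tan -5.36 rad -3.63 z -0.23 grip 23.8 z 0.0982
t 18.2 lever -15.90 deg r 130.7 tool deg -15.2 F tan -5.81 rad -3.30 z -1.05 grip 24.2 z 0.0982
t 18.25 lever -15.92 deg r 130.7 tool deg -15.2 F tan -5.02 rad -2.94 z -0.59 grip 24.2 z 0.0982
t 18.3 lever -15.91 deg r 130.7 tool deg -15.2 F tan -4.53 rad -3.39 z -0.22 grip 24.4 z 0.0982
no dot
```

drive_tool([
  [-0.1, 0, -5.7, 0, 2.5, 0, 24],
  [-0.5, 0, -11.3, 0, 5, 0, 24],
  [-0.5, 0, -11.3, 0, 5, 0, 24],
])

```text
time: 18.65
position: [0.5662, -0.145, 0.0982]
tool_rot: [-0.523, 0.474, -0.476, 0.525]
ft_force: [5.5, 2.7, -1.0]
grip_width: 0.0243
```

```bash
python3 - <<'E'
from h import *
feel(4)
E
```

```text
t 18.7 lever -11.05 deg r 130.8 tool deg -10.2 F tan -5.81 rad -3.66 z -0.82 grip 24.0 z 0.0982
t 18.75 lever -11.05 deg r 130.8 tool deg -10.2 F tan -5.56 rad -4.09 z -0.91 grip 23.9 z 0.0982
t 18.8 lever -11.05 deg r 130.8 tool deg -10.2 F tan -5.79 rad -3.19 z -1.69 grip 23.8 z 0.0982
t 18.85 lever -11.05 deg r 130.8 tool deg -10.2 F tan -5.33 rad -3.02 z -0.21 grip 24.1 z 0.0982
```

drive_tool([
  [-0.1, 0, -5.7, 0, 2.5, 0, 24],
  [-0.5, 0, -11.3, 0, 5, 0, 24],
  [-0.5, 0, -11.3, 0, 5, 0, 24],
])

```text
time: 19.15
position: [0.556, -0.1458, 0.0982]
tool_rot: [-0.501, 0.496, -0.499, 0.504]
ft_force: [7.9, 4.5, -3.4]
grip_width: 0.0242
```

```bash
python3 - <<'E'
from h import *
feel(4);dot();dot('top')
E
```

```text
t 19.2 lever -6.57 deg r 130.9 tool deg -5.2 F tan -7.56 rad -3.78 z -2.35 grip 24.1 z 0.0982
t 19.25 lever -6.56 deg r 130.9 tool deg -5.2 F tan -6.85 rad -3.65 z -2.54 grip 24.3 z 0.0982
t 19.3 lever -6.56 deg r 130.9 tool deg -5.2 F tan -7.76 rad -4.36 z -2.90 grip 24.0 z 0.0982
t 19.35 lever -6.56 deg r 130.8 tool deg -5.2 F tan -7.60 rad -3.58 z -1.62 grip 24.3 z 0.0982
no dot
no dot
```

Force runs at about 3.9 N per click: 3.2 N at 4.5 clicks and 7.5 N at 5.45. It turned heavy at about 4.2 clicks, so click 5 is the first heavy one and click 7 the third. On to just past click 7 (lever about 19–22°; click 8 would come at about 32°).

drive_tool([
  [-0.5, 0, -11.3, 0, 5, 0, 24],
  [-2, 0, -22.6, 0, 10, 0, 24],
  [-2, 0, -22.6, 0, 10, 0, 24],
])

```text
time: 19.75
position: [0.5337, -0.1451, 0.0985]
tool_rot: [0.455, -0.537, 0.542, -0.459]
ft_force: [7.6, 2.8, -3.1]
grip_width: 0.024
```

```bash
python3 - <<'E'
from h import *
feel(4)
E
```

```text
t 19.8 lever 3.15 deg r 131.3 tool deg 4.8 F tan -7.92 rad -3.50 z -2.90 grip 23.9 z 0.0985
t 19.85 lever 3.11 deg r 131.3 tool deg 4.8 F tan -8.01 rad -3.70 z -2.55 grip 24.3 z 0.0985
t 19.9 lever 3.10 deg r 131.3 tool deg 4.8 F tan -7.26 rad -4.09 z -3.43 grip 24.0 z 0.0984
t 19.95 lever 3.09 deg r 131.3 tool deg 4.8 F tan -6.61 rad -4.07 z -2.81 grip 24.0 z 0.0984
```

drive_tool([
  [-0.5, 0, -11.3, 0, 5, 0, 24],
  [-2, 0, -22.6, 0, 10, 0, 24],
  [-2, 0, -22.6, 0, 10, 0, 24],
])

```text
time: 20.25
position: [0.5142, -0.141, 0.0987]
tool_rot: [0.406, -0.573, 0.582, -0.411]
ft_force: [11.3, 0.0, -5.5]
grip_width: 0.0244
```

```bash
python3 - <<'E'
from h import *
feel(4);dot();dot('top')
E
```

```text
t 20.3 lever 11.88 deg r 131.4 tool deg 14.8 F tan -11.20 rad -3.97 z -6.15 grip 23.7 z 0.0987
t 20.35 lever 11.88 deg r 131.4 tool deg 14.8 F tan -11.32 rad -3.40 z -5.92 grip 24.0 z 0.0987
t 20.4 lever 11.87 deg r 131.4 tool deg 14.8 F tan -11.55 rad -3.65 z -5.52 grip 24.2 z 0.0987
t 20.45 lever 11.85 deg r 131.4 tool deg 14.8 F tan -10.39 rad -2.76 z -4.92 grip 23.7 z 0.0987
no dot
no dot
```

drive_tool([
  [-0.3, 0, -8.5, 0, 3.75, 0, 24],
  [-0.9, 0, -15.8, 0, 7, 0, 24],
  [-0.9, 0, -15.8, 0, 7, 0, 24],
])

```text
time: 20.85
position: [0.5006, -0.1361, 0.0988]
tool_rot: [0.37, -0.596, 0.606, -0.375]
ft_force: [12.3, -3.3, -8.2]
grip_width: 0.0242
```

```bash
python3 - <<'E'
from h import *
feel(4);dot();dot('top')
s=camera('scene');t=camera('top')
f=lambda i,p,w:cv2.resize(i[int(p[1])-w:int(p[1])+w,int(p[0])-w:int(p[0])+w],(400,400),interpolation=cv2.INTER_CUBIC)
cv2.imwrite('pics/t7.png',np.hstack([f(s,(330,220),50),f(t,(310,207),50)]))
E
```

```text
t 20.9 lever 18.18 deg r 131.4 tool deg 21.8 F tan -12.17 rad -2.53 z -6.64 grip 24.2 z 0.0989
t 20.95 lever 18.19 deg r 131.4 tool deg 21.8 F tan -11.23 rad -2.75 z -6.69 grip 23.8 z 0.0988
t 21.0 lever 18.18 deg r 131.4 tool deg 21.8 F tan -12.46 rad -2.38 z -6.52 grip 23.9 z 0.0988
t 21.05 lever 18.18 deg r 131.4 tool deg 21.8 F tan -11.45 rad -2.34 z -7.08 grip 24.1 z 0.0988
no dot
no dot
```

View pics/t7.png

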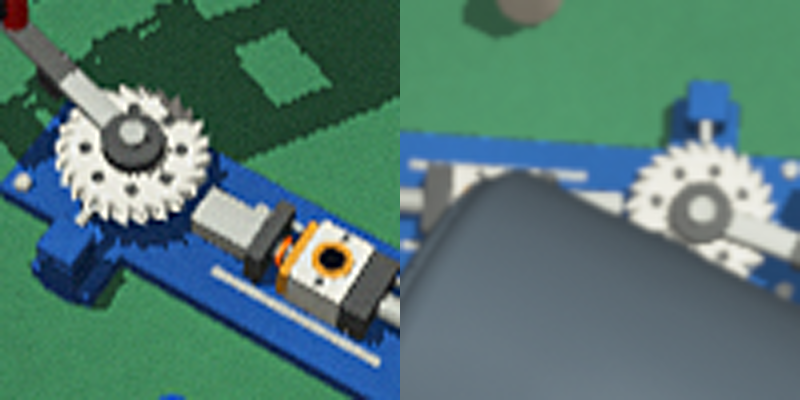

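Spring is nearly closed behind the pad and the block is gripped squarely (crop 330,260). A little more to be certain click 7 has dropped in, then swing back and check the dot.

drive_tool([
  [-0.2, 0, -6.8, 0, 3, 0, 24],
  [-0.2, 0, -6.8, 0, 3, 0, 24],
  [-0.2, 0, -6.8, 0, 3, 0, 24],
])

```text
time: 21.55
position: [0.4954, -0.1338, 0.0989]
tool_rot: [0.354, -0.605, 0.616, -0.36]
ft_force: [13.1, -5.5, -7.5]
grip_width: 0.0241
```

```bash
python3 - <<'E'
from h import *
feel(3)
E
```

```text
t 21.6 lever 20.68 deg r 131.3 tool deg 24.8 F tan -13.16 rad -1.75 z -8.07 grip 24.3 z 0.0989
t 21.65 lever 20.67 deg r 131.3 tool deg 24.8 F tan -13.77 rad -0.62 z -7.75 grip 23.8 z 0.0989
t 21.7 lever 20.67 deg r 131.3 tool deg 24.8 F tan -13.46 rad -1.64 z -8.30 grip 24.2 z 0.0989
```

drive_tool([
  [-1.1, 0, 17, 0, -7.5, 0, 24],
  [-4.4, 0, 33.6, 0, -15, 0, 24],
  [-9.9, 0, 49.7, 0, -22.5, 0, 24],
  [-17.4, 0, 65, 0, -30, 0, 24],
  [-26.9, 0, 79.1, 0, -37.5, 0, 24],
  [-38.1, 0, 91.9, 0, -45, 0, 24],
  [-50.9, 0, 103.1, 0, -52.5, 0, 24],
  [-65, 0, 112.6, 0, -60, 0, 24],
  [-76, 0, 118.3, 0, -65.5, 0, 24],
  [-76, 0, 118.3, 0, -65.5, 0, 24],
])

```text
time: 22.7
position: [0.6284, -0.1211, 0.0975]
tool_rot: [0.631, -0.32, 0.32, -0.63]
ft_force: [-0.8, -0.1, -0.3]
grip_width: 0.0241
```

```bash
python3 - <<'E'
from h import *
feel(3);dot();dot('top')
E
```

```text
t 22.75 lever -40.39 deg r 130.7 tool deg -40.7 F tan 0.14 rad -0.94 z 0.71 grip 23.7 z 0.0976
t 22.8 lever -40.27 deg r 130.5 tool deg -40.6 F tan 1.10 rad -0.69 z 0.79 grip 24.1 z 0.0976
t 22.85 lever -40.21 deg r 130.5 tool deg -40.6 F tan 0.43 rad -0.08 z -0.07 grip 23.6 z 0.0977
scene dot n 4 [304.4636 199.5073] r 31.5 cw 13.2
no dot
```

Dot at 13.2°, from -92.8° at the start, is 106° = 7 clicks. Lever is at about -0.70 rad. Release and retreat upward.

drive_tool([
  [0, 0, 0, 0, 0, 0, 50],
  [0, 0, 0, 0, 0, 0, 50],
  [0, 0, 0, 0, 0, 0, 50],
  [0, -20, 0, 0, 0, 0, 50],
  [0, -60, 0, 0, 0, 0, 50],
  [0, -110, 0, 0, 0, 0, 50],
  [0, -140, 0, 0, 0, 0, 50],
  [100, -140, 0, 0, 0, 0, 50],
  [100, -140, 0, 0, 0, 0, 50],
  [100, -140, 0, 0, 0, 0, 50],
])

```text
time: 23.95
position: [0.6901, -0.2078, 0.2378]
tool_rot: [0.63, -0.32, 0.324, -0.629]
ft_force: [-0.0, 0.8, -0.6]
grip_width: 0.0503
```

```bash
python3 - <<'E'
from h import *
o=get_obs();print(o['time'],o['position'],o['ft_force']);dot();dot('top')
for c in('scene','top'):
    for m in mark_of(c,'handle')[:1]:
        P=at(c,m['location'],.11)[:2]-CO;print('lever deg',-(np.degrees(np.arctan2(P[1],P[0]))+90+4.6),np.linalg.norm(P))
s=camera('scene');cv2.imwrite('pics/end.png',cv2.resize(s[130:330,180:440],None,fx=3,fy=3,interpolation=cv2.INTER_CUBIC))
E
```

```text
23.95 [ 0.6901 -0.2078  0.2378] [-0.0402  0.7723 -0.5589]
scene dot n 4 [304.519  199.5405] r 31.3 cw 13.3
no dot
lever deg -40.17524861933083 0.12338674175607772
lever deg -41.05336883442301 0.12697345301119237
```

View pics/end.png

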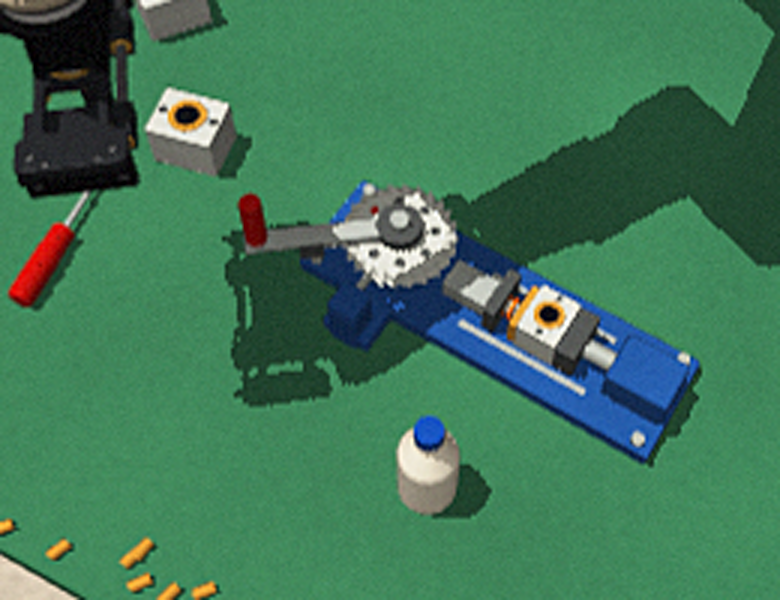

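The block is flat and gripped between pad and jaw (545,320), the lever is free at its rest end (255,220), the wheel is at 7 clicks, and the bystanders are untouched.

```bash
python3 -c "
from rig import *
print(hand_in())"
```

```text
the job is handed in; nothing more can be done
None
```

The aluminium block is clamped on the bed, tightened to the third heavy click, and the lever is back at its rest end. I handed the job in just after 24 s on the robot's clock, and no verdict came back.

- **Block:** I took the smallest of the three candidates, since its top measured about 40 x 49 mm and the other two about 68 x 54 mm. It was set down in the gap and let go. The last picture shows it upright between the pad and the floating jaw.
- **Clicks:** The lever force rose about 4 N per click and first turned heavy at about 4.2 clicks, making click 5 the first heavy one and click 7 the third. The wheel's red dot turned 106°, which is 7 clicks, and it did not move after I let go.
- **Clamping force:** The last push read about 13.5 N at the lever, inside the 8 to 15 N expected. From the click count I estimate 60 to 75 N at the pad, but I had no direct reading of it.
- **Lever and surroundings:** Both cameras put the lever at about -40 to -41° (-0.70 rad), short of the -0.55 rad limit. The gripper is clear. The oil bottle and screwdriver look untouched in the last picture. The bushing was outside that picture, but the arm never came near it.

**Checks that were weak:** The top camera could not see the wheel's dot at the end, so the click count rests on the scene camera and the forces. Near the start of the heavy part, two readings at about 4.5 clicks differed (4.5 N and 3.3 N). That leaves the heavy point uncertain by a fraction of a click, still well inside the allowed force range.

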